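Clip the recipe card to the kitchen clipboard

TASK

Slide the recipe card up the clipboard and under its spring clip, letting the card's own edge lift the clip, until it is fully home against the clip's stop, square to the board and centred under the clip. Keep the gripper off the clip, and leave the other things on the counter where they are.

Things in the scene. Friction and masses are not known exactly. Their poses are not given: they have to be found in the camera images.
- board: Brown hardboard clipboard lying flat on the counter, 318 long (its x) x 229 wide (its y); rubber feet hold it fast, pushing does not move it. Origin: centre of its underside, on the counter; its upper face is 6 mm above that. Its +x points along it to the clip end (away from the robot, turned up to 20 degrees either way), +y to its left, z up.
- clip_stop (a point): Middle of the foot of the clip's stop, a folded-up steel edge 135 mm wide, 8 mm high, facing the board's -x: 135 mm from the board's origin along +x, on the centre line, at the height of its upper face. Axes as the board's. A card that is home has its leading edge against the stop, so its centre is then 51 mm from here towards board -x.
- clip: Low-profile bare steel spring clip, 130 mm wide, closed at the start and sprung shut. Origin: its hinge pin, 15 mm beyond the stop (board +x), 13 mm above the board's upper face; no steel is higher than 22 mm above that face, even with the card in. From the pin it slopes down to a rounded nip, 30 mm before the stop, that presses on the board: about 2 N closed, 3 to 4 N on the card.
- clip_lip (a point): Middle of the rolled front edge of the clip's lip, 52 mm before the stop (towards board -x), 11 mm above the board's upper face when closed; its underside there is 9 mm above that face. From the nip the lip turns up to here at 22 degrees, so a card's edge pushed along the board under it lifts the clip: it takes a push of up to about 15 N at the nip, then less on to the stop.
- card: Stiff recipe card, white print with a picture of a dish on a dark wood-fibre panel: 102 (its x) x 152 (its y) x 6 mm thick, 55 to 115 g. Lies flat and loose on the board before the clip, turned up to 18 degrees, off-centre up to 30 mm, its +x edge (152 mm long) towards the clip. Origin: centre of its underside. Friction about 0.6. Too wide to grip across; push its edges.
- jar: Bystander: lidded brown stoneware jar, 80 mm across, 82 mm high, on the counter right of the board (its -y side). Origin: centre of its foot.
- mug: Bystander: blue mug, 80 mm across, 88 mm high, handle to its +y, on the counter left of the board (its +y side), near the robot. Origin: centre of its foot.
- spoon: Bystander: wooden spoon, 230 mm long, lying on the counter left of the board (its +y side). Origin: underside near its middle; it lies along its own x.
- tin: Bystander: open metal tin of spare recipe cards, 100 (its x) x 170 mm (its y), 102 mm high, on the counter right of the board, near the robot. Origin: centre of its underside.
There are look-alikes about, which are no part of the job. There is more than one size of the card; the job needs the largest.

How it is judged:
By the outcome, as a careful person would: the job done as asked, in the order asked, and still so for the second after the job is handed in, with the robot touching nothing.
It also fails if it takes over 64 s, if anything falls off the work surface, if the arm or the gripper's body presses on something with over 40 N, if the wrist force passes 120 N, or if a joint passes its speed limit or range.

ROBOT

A 6-joint arm with a two-finger parallel gripper is mounted at the origin on the work surface. World frame = base frame: x ahead of the robot, y to its left, z up, the work surface at z = 0. Lengths are in m, angles in rad, forces in N, time in s.
With the tool pointing down it reaches from about 0.35 to 0.85 m from the base axis. Payload 8.1 kg.
Tool frame: the origin (TCP) lies on the centre line of the jaws, within the pads' length; the fingertips stand 8 mm ahead of it and the grasp point (between the pads) lies 11 mm behind it (bot.tip_reach is the distance from the TCP to the fingertips, in m); z points along the fingers, y is the line along which they close (so a half turn about z gives the same grasp; the last joint's range is limited). The gripper opens to 85 mm and grips with 20 to 120 N. Pads are 22 mm wide; open, the fingers measure 114 mm over their backs; the gripper's body (76 mm by 85 mm) begins 54 mm behind the grasp point. The pads swing forward as they close: fully open they stand 13 mm farther back than shut.
Start: joints at [-1.363, 0.13, 1.488, -0, 1.523, -0.085], TCP at [0.173, -0.574, 0.239] pointing down, gripper open.
Joint ranges: [-2.96, 2.96], [-0.89, 2.26], [0.02, 2.5], [-1.34, 4.48], [0, 2.73], [-2.66, 2.66]. Speed limits (rad/s): [2.39, 2.39, 2.79, 3.14, 3.14, 3.14].

INTERFACE

Orientations are given as [roll, pitch, yaw] about the fixed x, y, z axes, in that order (R = Rz(yaw) Ry(pitch) Rx(roll)).
In Python, from bench import status, camera, camera_model, bot gives the robot as it stands.
- The arm moves only by the shell command python3 -m crank 'ROWS' [OPENING] [FORCE]. ROWS is JSON, a list of rows, each a list of 2 entries, a list of its own where there are three numbers: the shift along the tool's x, y, z each as a share of 0.1 m, from -1 to 1, then the turn, a rotation vector about the tool's x, y, z each as a share of 30 degrees, from -1 to 1. A call has 1 to 20 rows; each row is the pose to reach, as a shift and turn from the pose commanded when the call began, along the tool's axes at that moment; what a row does not reach only later rows make up. A row lasts 1/10 s, in which the tool goes at most 50 mm and 8.59 degrees, less where a joint would pass 70% of its speed; a pose out of reach is approached as far as the arm can. A call with a number of a shift or a turn outside -1 to 1 is refused whole. A call with a gripper value outside its range is refused whole. OPENING is the opening, from 0 (shut) to 1 (fully open), set as the call begins (- or left out, the last holds). The fingers move at their own pace and stop on an object; FORCE is the grip in N (left out, the last holds). Time passes only in rows, so rows that repeat a pose let the fingers close. It gives the time, the measured TCP pose, the force, the opening and the grip force at its end, in the units of the state.
- status.state(): the state, without advancing time (a new reading comes with each control period).
- camera(name): name is "scene" or "top" or "wrist"; returns the picture (420x560x3 uint8, red, green, blue); there is no depth.
- camera_model(name): a dict with "intrinsics" (3x3 intrinsics, pixels), "eye" and "attitude" of the camera in the world. Camera axes: x right, y down, z forward; pixel columns grow to the right and rows downward; lengths in m; the calibration is good to about 2 mm. A picture is of the moment at which its call begins: read the wrist's pose just before it. camera_model takes no time and is no camera call; for the wrist camera it gives the pose at the moment of the call.
- bot.finish_job(): hands the job in; it is judged then, once.
The state is a dict: "time_s": time; "joint_positions": joint angles; "joint_vel": joint speeds; "effort": joint torques, N m; "position": TCP position; "eef_rot": TCP orientation; "ft_force": force on the tool from outside, world axes, zero at the start; "wrist_torque": the same for the moment, N m; "grip_width": finger opening in m; "gripper_force": force on a finger pad.
Only numpy, scipy, OpenCV 4.12 (cv2) and the standard library are available. Lean on these libraries where they do the work, as an engineer would, in place of code of your own. Each camera call takes 0.05 s, during which the arm holds its last target. There are 200 camera calls.

## Working session

There is one attempt and no reset: what is moved stays moved. The work goes in short steps, Python scripts to look and compute and a shell command to move; the robot and the scene stay as the last step left them, time stands still between calls to the robot, and variables do not carry over. Pictures are saved under pics/ and viewed, at most 10 in all, crops included, and the job is handed in when it is done.

```bash
mkdir -p pics; ls; python3 - <<'E'
from bench import status,camera,camera_model,bot
import cv2
for n in ("top","scene"):
    cv2.imwrite(f"pics/{n}0.png",camera(n)[:,:,::-1]); m=camera_model(n); print(n,m)
s=status.state(); print(s["position"],s["eef_rot"],s["time_s"],s["ft_force"],bot.tip_reach)
E
```

```text
pics
top {'intrinsics': array([[526.7746101 ,   0.        , 285.58492729],
       [  0.        , 526.7746101 , 205.16012882],
       [  0.        ,   0.        ,   1.        ]]), 'eye': array([0.30501303, 0.04064042, 1.57151837]), 'attitude': array([-2.95863115, -0.01642965, -1.56227449])}
scene {'intrinsics': array([[504.57387064,   0.        , 279.93657038],
       [  0.        , 504.57387064, 213.12426635],
       [  0.        ,   0.        ,   1.        ]]), 'eye': array([ 1.14067458, -0.06874365,  1.015729  ]), 'attitude': array([-2.62824711,  0.00529654,  1.37664456])}
[ 0.17309549 -0.57397235  0.23831318] [-3.13986118e+00 -1.83050187e-04  2.92768895e-01] 0.1 [0.05656992 0.73347496 0.12600195] 0.008
```

View pics/top0.png

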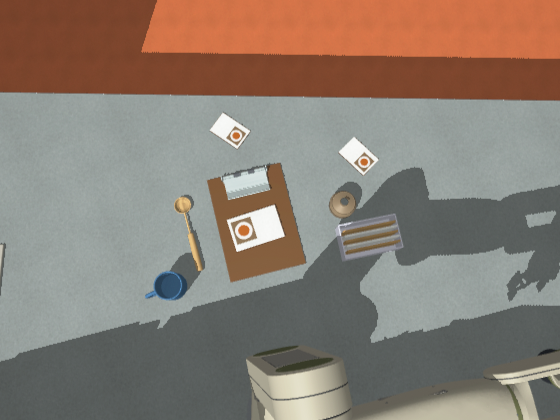

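View pics/scene0.png

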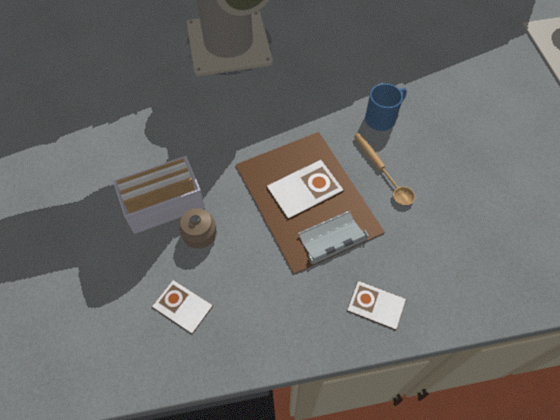

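The top view shows the board with corners at about (207,181), (281,163), (305,263) and (231,281). Its clip is at the far end, and the card on it spans about (227,206)–(285,251). The scene view agrees: the card is around (305,188) and the clip around (333,237). The two loose cards on the counter are smaller look-alikes. Next I'll fit the outlines.

```bash
cat > h.py <<'E'
import numpy as np, cv2
from scipy.spatial.transform import Rotation as R
from bench import status,camera,camera_model,bot
def back(m,uv,z):
    K=np.array(m["intrinsics"]); A=R.from_euler('xyz',m["attitude"]).as_matrix()
    uv=np.atleast_2d(uv).astype(float); d=np.c_[uv,np.ones(len(uv))]@np.linalg.inv(K).T@A.T
    e=np.array(m["eye"]); return e+d*((z-e[2])/d[:,2])[:,None]
def proj(m,p):
    K=np.array(m["intrinsics"]); A=R.from_euler('xyz',m["attitude"]).as_matrix()
    q=(np.atleast_2d(p)-m["eye"])@A@K.T; return q[:,:2]/q[:,2:]
def rect(m,mask,z):
    c=max(cv2.findContours(mask,cv2.RETR_EXTERNAL,cv2.CHAIN_APPROX_NONE)[0],key=cv2.contourArea)[:,0]
    P=back(m,c,z)[:,:2]; r=cv2.minAreaRect((P*1000).astype(np.float32)); return r,c
def seg(name,im,m):
    b=im.astype(int); brown=((b[:,:,0]>b[:,:,2]*1.5+12)&(b[:,:,0]<150)).astype(np.uint8)
    n,l,s,c=cv2.connectedComponentsWithStats(brown)
    u=proj(m,[.43,.09,0])[0]
    # component whose hull holds the board
    best=None
    for i in range(1,n):
        if s[i,4]>800:
            h=cv2.convexHull(np.argwhere(l==i)[:,::-1].astype(np.int32))
            if cv2.pointPolygonTest(h,tuple(map(float,u)),False)>0 and (best is None or s[i,4]<best[1]): best=(h,s[i,4])
    bm=np.zeros(brown.shape,np.uint8); cv2.fillConvexPoly(bm,best[0],1)
    white=((b.min(2)>190)&(bm>0)).astype(np.uint8)
    return bm,white
E
python3 - <<'E'
from h import *
for n in ("top","scene"):
    m=camera_model(n); im=cv2.imread(f"pics/{n}0.png")[:,:,::-1]
    print(n, proj(m,[0,0,0]), back(m,{"top":[256,222],"scene":[310,200]}[n],0))
    try:
        bm,w=seg(n,im,m); print(rect(m,bm,.006)[0]); print(rect(m,w,.012)[0])
    except Exception as e: print(e)
    cs=[(207,181),(281,163),(305,263),(231,281)] if n=="top" else [(236,168),(319,135),(383,231),(298,268)]
    print(back(m,cs,.006).round(3))
big=cv2.resize(cv2.imread("pics/top0.png")[150:290,180:320],None,fx=4,fy=4,interpolation=2)
cv2.imwrite("pics/t1.png",big)
E
```

```text
top [[289.90345521 412.40466099]] [[0.54340053 0.10602394 0.        ]]
((546.14501953125, 107.79531860351562), (317.4600830078125, 229.73052978515625), 14.713019371032715)
((524.5670166015625, 107.42301940917969), (99.68849182128906, 148.9660186767578), 18.627622604370117)
[[ 0.667  0.257  0.006]
 [ 0.726  0.033  0.006]
 [ 0.421 -0.042  0.006]
 [ 0.366  0.176  0.006]]
scene [[228.40312297  42.56387841]] [[0.55690746 0.11239206 0.        ]]
((550.5205688476562, 105.69679260253906), (317.264892578125, 227.8006134033203), 14.618440628051758)
((527.6911010742188, 105.86592864990234), (97.8367919921875, 148.3035888671875), 19.282772064208984)
[[ 0.437 -0.044  0.006]
 [ 0.379  0.176  0.006]
 [ 0.672  0.254  0.006]
 [ 0.723  0.048  0.006]]
```

View pics/t1.png

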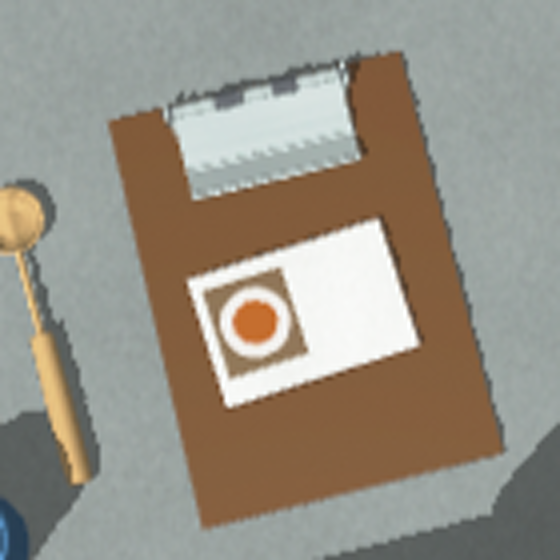

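Both cameras give the expected sizes. The board is at (0.548, 0.1065) with a yaw of 14.7°. In the board frame the card is at x = −21.5 mm, y = +5.5 mm, turned +4.3°. I'll push its left edge with both fingers first to centre and square it, then push from behind. First comes the approach at height.

```bash
python3 - <<'E'
from h import *
m=camera_model("top")
print("mug",back(m,[170,286],.08),"spoon",back(m,[[183,204],[199,268]],.01),"jar",back(m,[342,203],.08),"tin",back(m,[[337,222],[397,214],[403,247],[341,260]],.1))
E
A='x'
python3 -m crank '[[[0.3,-0.33,0],[0,0,0]],[[0.6,-0.66,0],[0,0,0]],[[0.89,-1,0],[0,0,0]]]' 0.7 40
python3 -m crank '[[[0.3,-0.33,0],[0,0,0]],[[0.6,-0.66,0],[0,0,0]],[[0.89,-1,0],[0,0,0]]]'
python3 -m crank '[[[0.3,-0.33,0],[0,0,0]],[[0.6,-0.66,0],[0,0,0]],[[0.89,-1,0],[0,0,0]]]'
python3 -m crank '[[[0.3,-0.33,0],[0,0,0]],[[0.6,-0.66,0],[0,0,0]],[[0.89,-1,0],[0,0,0]]]'
python3 -m crank '[[[0.3,-0.33,0],[0,0,0]],[[0.6,-0.66,0],[0,0,0]],[[0.89,-1,0],[0,0,0]]]'
python3 -m crank '[[[0.3,-0.33,0],[0,0,0]],[[0.6,-0.66,0],[0,0,0]],[[0.89,-1,0],[0,0,0]]]'
```

```text
mug [[0.34810018 0.33908295 0.08      ]] spoon [[0.59416982 0.32591709 0.01      ]
 [0.40323708 0.27059604 0.01      ]] jar [[ 0.58945171 -0.14435463  0.08      ]] tin [[ 0.53075495 -0.12710018  0.1       ]
 [ 0.55563139 -0.29815158  0.1       ]
 [ 0.46175875 -0.31224489  0.1       ]
 [ 0.42358451 -0.13729457  0.1       ]]
time_s: 0.4
position: [0.2298, -0.4515, 0.2384]
eef_rot: [-3.14, -0.0, 0.292]
ft_force: [0.5, 0.6, 0.8]
grip_width: 0.0597
gripper_force: 0.0
time_s: 0.7
position: [0.2862, -0.3298, 0.2388]
eef_rot: [-3.141, -0.0, 0.292]
ft_force: [1.4, 0.3, 0.2]
grip_width: 0.0597
gripper_force: 0.0
time_s: 1.0
position: [0.3425, -0.2084, 0.239]
eef_rot: [-3.142, -0.0, 0.292]
ft_force: [-0.3, 0.4, 0.5]
grip_width: 0.0595
gripper_force: 0.0
time_s: 1.3
position: [0.3989, -0.0869, 0.2391]
eef_rot: [3.141, -0.0, 0.293]
ft_force: [0.2, 0.4, 0.5]
grip_width: 0.0596
gripper_force: 0.0
time_s: 1.6
position: [0.4552, 0.0346, 0.239]
eef_rot: [3.141, 0.0, 0.293]
ft_force: [0.2, -0.4, 0.3]
grip_width: 0.0599
gripper_force: 0.0
time_s: 1.9
position: [0.5116, 0.156, 0.2388]
eef_rot: [3.141, 0.0, 0.293]
ft_force: [0.6, -0.3, 0.4]
grip_width: 0.0602
gripper_force: 0.0
```

```bash

python3 -m crank '[[[0,0,0],[0,0,-0.25]],[[0,0,0],[0,0,-0.5]],[[0,0,0],[0,0,-0.75]],[[0,0,0],[0,0,-0.977]]]' >/dev/null
python3 -m crank '[[[0,0,0],[0,0,-0.25]],[[0,0,0],[0,0,-0.5]],[[0,0,0],[0,0,-0.75]],[[0,0,0],[0,0,-0.977]]]' >/dev/null
python3 -m crank '[[[0,0,0],[0,0,-0.25]],[[0,0,0],[0,0,-0.5]],[[0,0,0],[0,0,-0.75]],[[0,0,0],[0,0,-0.977]],[[0,0,0],[0,0,-0.977]]]'
cat >> h.py <<'E'
BO=np.array([.5483,.1065]); BY=np.radians(14.66)
def tob(p): d=np.array(p[:2])-BO; c,s=np.cos(BY),np.sin(BY); return np.array([c*d[0]+s*d[1],-s*d[0]+c*d[1]])*1000
def st():
    s=status.state(); print("t",round(s["time_s"],2),"board mm",tob(s["position"]).round(1),"z",round(s["position"][2]*1000,1),"yaw rel",round(np.degrees(s["eef_rot"][2]-BY),2),"rp",np.array(s["eef_rot"][:2]).round(4),"F",np.array(s["ft_force"]).round(1))
E
python3 -c "
from h import *
st(); cv2.imwrite('pics/w1.png',camera('wrist')[:,:,::-1])"
```

```text
time_s: 3.2
position: [0.511, 0.1541, 0.2388]
eef_rot: [-3.141, -0.0, 1.829]
ft_force: [-0.1, -0.6, -0.5]
grip_width: 0.0597
gripper_force: 0.0
t 3.2 board mm [-24.   55.5] z 238.8 yaw rel 90.16 rp [-3.1407e+00 -1.0000e-04] F [-0.1 -0.6 -0.5]
```

View pics/w1.png

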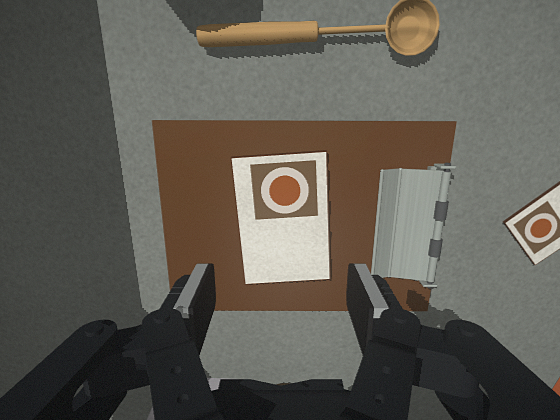

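The wrist view gives a finer measurement. The board's left edge runs from (152,121) to (456,121), and the card's corners are near (232,158), (327,152), (330,279) and (245,283). I'll refine the pose from it.

```bash
python3 - <<'E'
from h import *
m=camera_model("wrist"); im=cv2.imread("pics/w1.png")[:,:,::-1]; b=im.astype(int)
w=(b.min(2)>140).astype(np.uint8); w[:, 360:]=0; w[:, :225]=0; w[:145]=0; w[290:]=0
n,l,s,c=cv2.connectedComponentsWithStats(w); i=1+s[1:,4].argmax()
r,cc=rect(m,(l==i).astype(np.uint8),.012); print(r)
for z,pts in ((.006,[(152.5,121),(456,121.5),(168,309)]),):
    P=back(m,pts,z); print(P.round(4)); print([tob(p).round(1) for p in P], "len",np.linalg.norm(P[1]-P[0]), "ang",np.degrees(np.arctan2(*(P[1]-P[0])[[1,0]])))
print("card in board",tob(np.array(r[0])/1000), cv2.boundingRect((l==i).astype(np.uint8)))
E
```

```text
((524.2933959960938, 106.46501159667969), (99.72066497802734, 149.6011505126953), 18.478853225708008)
[[ 0.3652  0.1776  0.006 ]
 [ 0.6714  0.2567  0.006 ]
 [ 0.416  -0.0429  0.006 ]]
[array([-159.1,  115.1]), array([157.2, 114.1]), array([-165.8, -111. ])] len 0.3162525290833526 ang 14.482916119699377
card in board [-23.23391613   6.04180447] (232, 152, 98, 132)
```

```bash

python3 -m crank '[[[0.28,0.01,0.3],[0,0,0]],[[0.565,0.02,0.6],[0,0,0]],[[0.565,0.02,1],[0,0,0]]]' >/dev/null
python3 -m crank '[[[0,0,0.3],[0,0,0]],[[0,0,0.6],[0,0,0]],[[0,0,0.9],[0,0,0]],[[0,0,0.95],[0,0,0]],[[0,0,0.95],[0,0,0]]]' >/dev/null
python3 -c "
from h import *
st()"
python3 -m crank '[[[0,0,0.05],[0,0,0]],[[0,0,0.1],[0,0,0]],[[0,0,0.15],[0,0,0]],[[0,0,0.2],[0,0,0]],[[0,0,0.2],[0,0,0]]]'
python3 -c "
from h import *
st(); cv2.imwrite('pics/w2.png',camera('wrist')[:,:,::-1])"
```

```text
t 4.05 board mm [-22.9 111.9] z 43.4 yaw rel 89.93 rp [-3.1388e+00  1.0000e-04] F [-0.7  0.6  0.5]
time_s: 4.55
position: [0.4984, 0.2091, 0.0236]
eef_rot: [-3.141, 0.0, 1.827]
ft_force: [-0.2, 0.0, -0.2]
grip_width: 0.0599
gripper_force: 0.0
t 4.55 board mm [-22.3 111.9] z 23.6 yaw rel 90.04 rp [-3.1405e+00  1.0000e-04] F [-0.2  0.  -0.2]
```

View pics/w2.png

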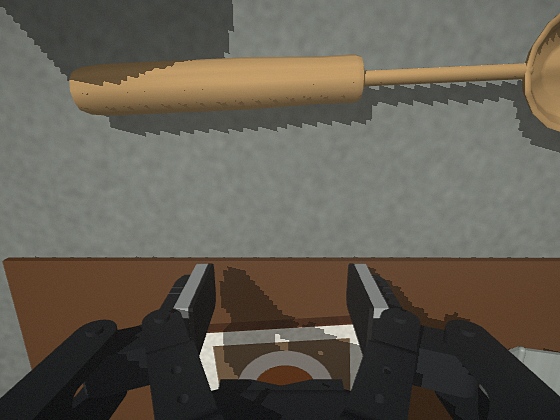

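The fingers straddle the card's left edge near row 325, just outside it, and nothing is touching. Next is a gentle descent to find the board.

```bash

python3 -m crank '[[[0,0,0.015],[0,0,0]],[[0,0,0.03],[0,0,0]],[[0,0,0.045],[0,0,0]],[[0,0,0.06],[0,0,0]],[[0,0,0.06],[0,0,0]]]' | grep -E "posi|ft_f"
python3 -m crank '[[[0,0,0.01],[0,0,0]],[[0,0,0.02],[0,0,0]],[[0,0,0.02],[0,0,0]]]'| grep -E "posi|ft_f"
python3 -m crank '[[[0,0,0.01],[0,0,0]],[[0,0,0.01],[0,0,0]]]'| grep -E "posi|ft_f"
python3 -m crank '[[[0,0,0.01],[0,0,0]],[[0,0,0.01],[0,0,0]]]'| grep -E "posi|ft_f"
```

```text
position: [0.4987, 0.2092, 0.018]
ft_force: [0.5, 1.0, 0.1]
position: [0.4988, 0.2093, 0.0161]
ft_force: [0.1, 0.2, 0.3]
position: [0.4988, 0.2093, 0.0152]
ft_force: [-0.2, 0.1, 0.8]
position: [0.4988, 0.2093, 0.0142]
ft_force: [-0.5, -0.1, 0.5]
```

```bash

python3 -m crank '[[[0,0,0.01],[0,0,0]],[[0,0,0.01],[0,0,0]]]'| grep -E "posi|ft_f"
python3 -m crank '[[[0,0,0.01],[0,0,0]],[[0,0,0.01],[0,0,0]]]'| grep -E "posi|ft_f"
python3 -m crank '[[[0,0,0.01],[0,0,0]],[[0,0,0.01],[0,0,0]]]'| grep -E "posi|ft_f"
```

```text
position: [0.4987, 0.2092, 0.0131]
ft_force: [0.2, 0.5, -0.3]
position: [0.4988, 0.2092, 0.0121]
ft_force: [-0.1, -0.4, 0.4]
position: [0.4988, 0.2093, 0.0111]
ft_force: [-0.2, -0.3, 0.0]
```

```bash

python3 -m crank '[[[0,0,0.01],[0,0,0]],[[0,0,0.01],[0,0,0]]]'| grep -E "posi|ft_f"
python3 -m crank '[[[0,0,0.01],[0,0,0]],[[0,0,0.01],[0,0,0]]]'| grep -E "posi|ft_f"
```

```text
position: [0.4988, 0.2092, 0.0102]
ft_force: [-0.1, -0.5, 0.1]
position: [0.4988, 0.2092, 0.0092]
ft_force: [-0.9, 0.5, 0.1]
```

```bash

python3 -m crank '[[[0,0,0.01],[0,0,0]],[[0,0,0.01],[0,0,0]]]'| grep -E "posi|ft_f"
python3 -m crank '[[[0,0,0.01],[0,0,0]],[[0,0,0.01],[0,0,0]]]'| grep -E "posi|ft_f"
```

```text
position: [0.499, 0.2093, 0.009]
ft_force: [-3.9, -0.9, 8.4]
position: [0.499, 0.2093, 0.0089]
ft_force: [-8.2, -3.1, 17.7]
```

Contact at TCP z = 9.1 mm. I'll lift 1.7 mm off the board and push the left edge toward board −y.

```bash

python3 -m crank '[[[0,0,-0.02],[0,0,0]],[[0,0,-0.035],[0,0,0]],[[0,0,-0.035],[0,0,0]]]'| grep -E "posi|ft_f"
python3 -c "
from h import *
st()"
python3 -m crank '[[[-0.05,0,0],[0,0,0]],[[-0.1,0,0],[0,0,0]],[[-0.15,0,0],[0,0,0]],[[-0.165,0,0],[0,0,0]],[[-0.18,0,0],[0,0,0]],[[-0.195,0,0],[0,0,0]],[[-0.21,0,0],[0,0,0]],[[-0.21,0,0],[0,0,0]]]'| grep -E "posi|ft_f"
python3 -c "
from h import *
st(); cv2.imwrite('pics/w3.png',camera('wrist')[:,:,::-1]);cv2.imwrite('pics/top3.png',camera('top')[:,:,::-1])
m=camera_model('scene');im=camera('scene');cv2.imwrite('pics/scene3.png',im[:,:,::-1])"
```

```text
position: [0.499, 0.2093, 0.0109]
ft_force: [0.6, 0.5, 0.3]
t 7.5 board mm [-21.6 112. ] z 10.9 yaw rel 90.05 rp [ 3.1412 -0.    ] F [0.6 0.5 0.3]
position: [0.5042, 0.1889, 0.0108]
ft_force: [-0.1, -0.2, -0.4]
t 8.3 board mm [-21.8  90.8] z 10.8 yaw rel 90.04 rp [-3.1415e+00  1.0000e-04] F [-0.1 -0.2 -0.4]
```

```bash

python3 -m crank '[[[-0.01,0,0],[0,0,0]],[[-0.02,0,0],[0,0,0]],[[-0.03,0,0],[0,0,0]],[[-0.04,0,0],[0,0,0]],[[-0.04,0,0],[0,0,0]]]'| grep -E "posi|ft_f"
python3 -m crank '[[[0.1,0,0],[0,0,0]],[[0.2,0,-0.1],[0,0,0]],[[0.1,0,-0.6],[0,0,0]],[[-0.3,0,-1],[0,0,0]],[[-0.3,0,-1],[0,0,0]]]'| grep -E "posi|ft_f"
python3 -m crank '[[[0,0,-0.4],[0,0,0]],[[0,0,-0.8],[0,0,0]],[[0,0,-1],[0,0,0]],[[0,0,-1],[0,0,0]]]'| grep -E "posi|ft_f"
cat > meas.py <<'E'
import sys
from h import *
m=camera_model("wrist"); im=camera("wrist"); cv2.imwrite(f"pics/{sys.argv[1]}.png",im[:,:,::-1]); b=im.astype(int)
st()
w=(b.min(2)>140).astype(np.uint8)
n,l,s,c=cv2.connectedComponentsWithStats(w)
for i in range(1,n):
    if s[i,4]>3000:
        r,_=rect(m,(l==i).astype(np.uint8),.012); a=r[2]-np.degrees(BY); print(s[i],tob(np.array(r[0])/1000).round(1),np.round(r[1],1),"rel yaw",round((a+45)%90-45,2))
E
python3 meas.py w4
```

```text
position: [0.5053, 0.185, 0.0108]
ft_force: [-0.3, 0.4, 0.3]
position: [0.517, 0.1557, 0.1175]
ft_force: [0.4, 0.2, -0.8]
position: [0.5148, 0.1574, 0.2154]
ft_force: [0.0, 0.8, 0.0]
t 9.9 board mm [-20.7  57.7] z 212.8 yaw rel 90.07 rp [ 3.1379e+00 -1.0000e-04] F [ 0.4 -0.3 -0.1]
[ 222  166  100  135 8398] [-25.8  -0.8] [ 99.1 149.5] rel yaw 2.31
[ 388  174   57  118 4604] [122.9   0.3] [ 46.1 133.6] rel yaw 0.01
```

View pics/w4.png

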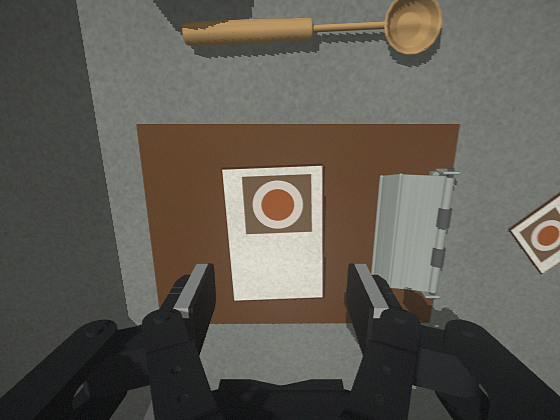

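The side push centred the card at y ≈ −0.8 mm, turned +2.3°, with its leading edge facing the clip. Next I'll turn the tool back, go behind the card and push.

```bash

python3 -m crank '[[[0,0,0],[0,0,0.25]],[[0,0,0],[0,0,0.5]],[[0,0,0],[0,0,0.75]],[[0,0,0],[0,0,1]]]' >/dev/null
python3 -m crank '[[[0,0,0],[0,0,0.25]],[[0,0,0],[0,0,0.5]],[[0,0,0],[0,0,0.75]],[[0,0,0],[0,0,1]]]' >/dev/null
python3 -m crank '[[[0,0,0],[0,0,0.25]],[[0,0,0],[0,0,0.5]],[[0,0,0],[0,0,0.75]],[[0,0,0],[0,0,1]],[[0,0,0],[0,0,1]],[[0,0,0],[0,0,1]]]' >/dev/null
python3 -m crank '[[[-0.27,0.19,0],[0,0,0]],[[-0.54,0.38,0],[0,0,0]],[[-0.82,0.585,0],[0,0,0]],[[-0.82,0.585,0],[0,0,0]],[[-0.82,0.585,0],[0,0,0]]]'
python3 meas.py w5
```

```text
time_s: 11.8
position: [0.4482, 0.0785, 0.2106]
eef_rot: [-3.141, -0.0, 0.258]
ft_force: [-0.8, 0.2, -0.3]
grip_width: 0.0597
gripper_force: 0.0
t 11.85 board mm [-103.4   -1.4] z 210.8 yaw rel 0.13 rp [-3.1413e+00 -6.0000e-04] F [-0.3 -0.4  0.4]
[  195    37   169   119 13009] [-25.   -1.1] [ 99.8 149.7] rel yaw 2.32
```

```bash

python3 -m crank '[[[0,0,0.4],[0,0,0]],[[0,0,0.8],[0,0,0]],[[0,0,1],[0,0,0]]]' >/dev/null
python3 -m crank '[[[0,0,0.3],[0,0,0]],[[0,0,0.6],[0,0,0]],[[0,0,0.8],[0,0,0]],[[0,0,0.9],[0,0,0]],[[0,0,0.95],[0,0,0]],[[0,0,1],[0,0,0]],[[0,0,1],[0,0,0]]]' | grep -E "posi|ft_f"
python3 -c "
from h import *
st()"
python3 -m crank '[[[0.04,0,0],[0,0,0]],[[0.08,0,0],[0,0,0]],[[0.12,0,0],[0,0,0]],[[0.14,0,0],[0,0,0]],[[0.16,0,0],[0,0,0]],[[0.18,0,0],[0,0,0]],[[0.2,0,0],[0,0,0]],[[0.22,0,0],[0,0,0]],[[0.24,0,0],[0,0,0]],[[0.26,0,0],[0,0,0]],[[0.28,0,0],[0,0,0]],[[0.3,0,0],[0,0,0]],[[0.32,0,0],[0,0,0]],[[0.34,0,0],[0,0,0]],[[0.36,0,0],[0,0,0]],[[0.38,0,0],[0,0,0]],[[0.4,0,0],[0,0,0]],[[0.4,0,0],[0,0,0]]]'| grep -E "posi|ft_f"
python3 -c "
from h import *
st(); cv2.imwrite('pics/w6.png',camera('wrist')[:,:,::-1])
for n in ('top','scene'):
    m=camera_model(n); im=camera(n); cv2.imwrite(f'pics/{n}6.png',im[:,:,::-1])"
```

```text
position: [0.4489, 0.0789, 0.0111]
ft_force: [-0.6, -0.2, 0.5]
t 12.85 board mm [-103.2   -1.6] z 11.1 yaw rel 0.07 rp [ 3.1415e+00 -6.0000e-04] F [-0.6 -0.2  0.5]
position: [0.4874, 0.0889, 0.0109]
ft_force: [0.5, -0.6, 0.1]
t 14.65 board mm [-63.3  -1.6] z 10.9 yaw rel 0.05 rp [ 3.1416e+00 -4.0000e-04] F [ 0.5 -0.6  0.1]
```

View pics/w6.png

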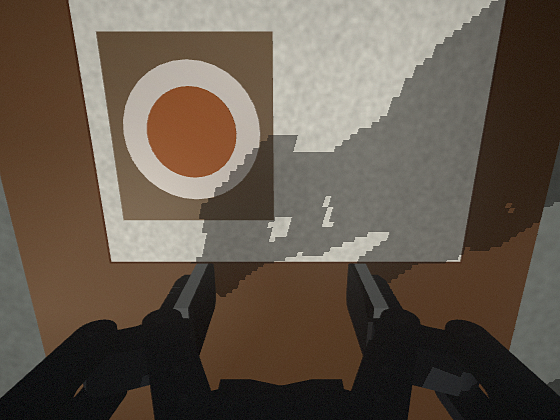

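The card's rear edge is level at row ~262, from (111,263) to (463,261), and both fingers are against it. I'll compute its position now.

```bash
python3 - <<'E'
from h import *
m=camera_model("wrist")
P=back(m,[(110.5,263),(463,261.5),(70,0),(505,0)],.012); B=np.array([tob(p) for p in P]); print(B.round(1), (B[0]+B[1])/2,"side angles",np.degrees(np.arctan2((B[2:]-B[:2])[:,1],(B[2:]-B[:2])[:,0])))
for n in ("top","scene"):
    m=camera_model(n); im=cv2.imread(f"pics/{n}6.png")[:,:,::-1]
    bm,w=seg(n,im,m); r=rect(m,bm,.006)[0]
    print(n,r,rect(m,w,.012)[0])
E
```

```text
[[-53.7  72.1]
 [-52.9 -79.2]
 [ 45.4  71.1]
 [ 45.6 -77.6]] [-53.27599473  -3.56585998] side angles [-0.55972543  0.93555761]Traceback (most recent call last):
  File "<stdin>", line 7, in <module>
  File "h.py", line 12, in rect
    c=max(cv2.findContours(mask,cv2.RETR_EXTERNAL,cv2.CHAIN_APPROX_NONE)[0],key=cv2.contourArea)[:,0]
      ~~~^^^^^^^^^^^^^^^^^^^^^^^^^^^^^^^^^^^^^^^^^^^^^^^^^^^^^^^^^^^^^^^^^^^^^^^^^^^^^^^^^^^^^^^
ValueError: max() iterable argument is empty
```

```bash
python3 - <<'E'
from h import *
im=cv2.imread("pics/w6.png")[:,:,::-1].astype(int); m=camera_model("wrist")
for r in (215,230,245,260,275,290):
    x=(im[r,:,0]-im[r,:,2]>25)
    c=np.flatnonzero(x); B=[tob(p).round(1) for p in back(m,[(c[0]-.5,r),(c[-1]+.5,r)],.006)]
    print(r,c[0],c[-1],B)
E
```

```text
215 10 540 [array([-34. , 115.3]), array([ -33.8, -112.4])]
230 14 537 [array([-40.9, 115.2]), array([ -40.7, -112.7])]
245 18 534 [array([-47.9, 115.1]), array([ -47.7, -113. ])]
260 22 530 [array([-55.2, 115. ]), array([ -55. , -112.8])]
275 25 526 [array([-62.7, 115.3]), array([ -62.5, -112.7])]
290 29 523 [array([-70.4, 115.2]), array([ -70.2, -113. ])]
```

The card is square but about 4.4 mm toward −y. Over the free travel before the clip I'll push slightly diagonally to bring it back.

```bash

python3 -m crank '[[[0.02,-0.002,0],[0,0,0]],[[0.04,-0.005,0],[0,0,0]],[[0.06,-0.007,0],[0,0,0]],[[0.08,-0.01,0],[0,0,0]],[[0.1,-0.012,0],[0,0,0]],[[0.12,-0.015,0],[0,0,0]],[[0.14,-0.017,0],[0,0,0]],[[0.16,-0.02,0],[0,0,0]],[[0.18,-0.022,0],[0,0,0]],[[0.2,-0.025,0],[0,0,0]],[[0.22,-0.027,0],[0,0,0]],[[0.24,-0.03,0],[0,0,0]],[[0.26,-0.032,0],[0,0,0]],[[0.28,-0.035,0],[0,0,0]],[[0.3,-0.037,0],[0,0,0]],[[0.32,-0.04,0],[0,0,0]],[[0.34,-0.042,0],[0,0,0]],[[0.36,-0.045,0],[0,0,0]],[[0.36,-0.045,0],[0,0,0]]]'| grep -E "posi|ft_f"
python3 - <<'E'
from h import *
st(); m=camera_model("wrist"); im=camera("wrist"); cv2.imwrite('pics/w7.png',im[:,:,::-1]); im=im.astype(int)
for r in (150,200,225,250,255,275,290):
    c=np.flatnonzero(im[r,:,0]-im[r,:,2]>25)
    w=np.flatnonzero(np.abs(im[r,:,0]-im[r,:,2])<=22); w=w[(w>60)&(w<520)]
    print(r,c[0],c[-1],[tob(p)[1].round(1) for p in back(m,[(c[0]-.5,r),(c[-1]+.5,r)],.006)], w[0] if len(w) else 0,w[-1] if len(w) else 0,[tob(p)[1].round(1) for p in back(m,[(w[0]-.5,r),(w[-1]+.5,r)],.012)])
E
```

```text
position: [0.5211, 0.1024, 0.0109]
ft_force: [0.7, -0.3, 0.2]
t 16.7 board mm [-27.4   2.9] z 10.9 yaw rel 0.05 rp [ 3.1415e+00 -3.0000e-04] F [ 0.7 -0.3  0.2]
150 5 559 [np.float64(115.3), np.float64(-109.2)] 93 496 [np.float64(76.4), np.float64(-80.0)]
200 17 555 [np.float64(115.3), np.float64(-112.7)] 102 507 [np.float64(76.1), np.float64(-88.3)]
225 23 549 [np.float64(115.3), np.float64(-112.9)] 106 477 [np.float64(76.1), np.float64(-78.0)]
250 29 542 [np.float64(115.4), np.float64(-112.6)] 110 462 [np.float64(76.2), np.float64(-73.6)]
255 31 541 [np.float64(115.0), np.float64(-112.7)] 111 462 [np.float64(76.1), np.float64(-74.0)]
275 35 536 [np.float64(115.4), np.float64(-112.7)] 184 399 [np.float64(45.8), np.float64(-48.1)]
290 39 532 [np.float64(115.2), np.float64(-112.6)] 170 391 [np.float64(52.6), np.float64(-45.4)]
```

View pics/w7.png

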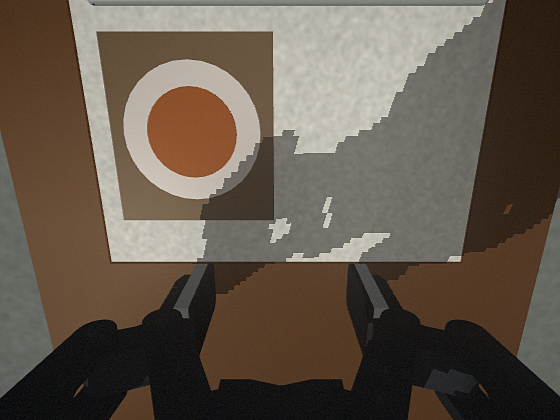

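The card is still square and now within 0.5 mm of the centre line. The clip's lip is visible at row ~4, just over the card's leading edge. I'll push on, watching the force.

```bash

python3 -m crank '[[[0.02,-0.002,0],[0,0,0]],[[0.04,-0.004,0],[0,0,0]],[[0.06,-0.004,0],[0,0,0]],[[0.08,-0.004,0],[0,0,0]],[[0.1,-0.004,0],[0,0,0]],[[0.12,-0.004,0],[0,0,0]]]'| grep -E "posi|ft_f"
python3 -m crank '[[[0.01,0,0],[0,0,0]],[[0.02,0,0],[0,0,0]],[[0.03,0,0],[0,0,0]],[[0.04,0,0],[0,0,0]]]'| grep -E "posi|ft_f"
python3 -m crank '[[[0.01,0,0],[0,0,0]],[[0.02,0,0],[0,0,0]],[[0.03,0,0],[0,0,0]],[[0.04,0,0],[0,0,0]]]'| grep -E "posi|ft_f"
python3 -m crank '[[[0.01,0,0],[0,0,0]],[[0.02,0,0],[0,0,0]],[[0.03,0,0],[0,0,0]],[[0.04,0,0],[0,0,0]]]'| grep -E "posi|ft_f"
python3 -c "
from h import *
st()"
```

```text
position: [0.5313, 0.1056, 0.0105]
ft_force: [-6.9, -1.9, 5.2]
position: [0.5346, 0.1065, 0.0104]
ft_force: [-9.3, -3.3, 6.5]
position: [0.5378, 0.1073, 0.0103]
ft_force: [-12.1, -3.7, 9.2]
position: [0.543, 0.1087, 0.0103]
ft_force: [-4.1, -1.6, -0.4]
t 18.55 board mm [-4.6  3.5] z 10.3 yaw rel 0.05 rp [-3.1414e+00  2.1000e-03] F [-4.1 -1.6 -0.4]
```

```bash

python3 -m crank '[[[0.015,0,0],[0,0,0]],[[0.03,0,0],[0,0,0]],[[0.045,0,0],[0,0,0]],[[0.06,0,0],[0,0,0]],[[0.075,0,0],[0,0,0]],[[0.09,0,0],[0,0,0]],[[0.105,0,0],[0,0,0]],[[0.12,0,0],[0,0,0]],[[0.135,0,0],[0,0,0]],[[0.15,0,0],[0,0,0]],[[0.165,0,0],[0,0,0]],[[0.18,0,0],[0,0,0]],[[0.2,0,0],[0,0,0]],[[0.2,0,0],[0,0,0]]]'| grep -E "posi|ft_f"
python3 -m crank '[[[0.01,0,0],[0,0,0]],[[0.02,0,0],[0,0,0]],[[0.03,0,0],[0,0,0]],[[0.03,0,0],[0,0,0]]]'| grep -E "posi|ft_f"
python3 -m crank '[[[0.01,0,0],[0,0,0]],[[0.02,0,0],[0,0,0]],[[0.02,0,0],[0,0,0]]]'| grep -E "posi|ft_f"
python3 -c "
from h import *
st()"
```

```text
position: [0.5636, 0.114, 0.0109]
ft_force: [-2.4, -0.5, -1.0]
position: [0.5663, 0.1147, 0.0108]
ft_force: [-2.7, -0.1, -0.2]
position: [0.5682, 0.1152, 0.0108]
ft_force: [-2.1, -0.7, -1.5]
t 20.65 board mm [21.5  3.4] z 10.8 yaw rel 0.05 rp [ 3.1416e+00 -2.0000e-04] F [-2.1 -0.7 -1.5]
```

Almost home. I'll go in 1 mm steps until the stop is felt.

```bash

python3 -m crank '[[[0.01,0,0],[0,0,0]],[[0.01,0,0],[0,0,0]]]'| grep -E "posi|ft_f"
python3 -m crank '[[[0.01,0,0],[0,0,0]],[[0.01,0,0],[0,0,0]]]'| grep -E "posi|ft_f"
python3 -m crank '[[[0.01,0,0],[0,0,0]],[[0.01,0,0],[0,0,0]]]'| grep -E "posi|ft_f"
```

```text
position: [0.5687, 0.1153, 0.0106]
ft_force: [-5.4, -1.9, -1.7]
position: [0.5688, 0.1153, 0.0103]
ft_force: [-8.5, -3.1, 0.6]
position: [0.5689, 0.1154, 0.0102]
ft_force: [-12.8, -4.0, 5.7]
```

The stop is felt at TCP board x ≈ 22 mm, exactly where expected. I'll seat it a little more, then withdraw straight back, lift and check.

```bash

python3 -m crank '[[[0.01,0,0],[0,0,0]],[[0.01,0,0],[0,0,0]]]'| grep -E "posi|ft_f"
python3 -m crank '[[[-0.05,0,0],[0,0,0]],[[-0.12,0,0],[0,0,0]],[[-0.25,0,0],[0,0,0]],[[-0.25,0,-0.1],[0,0,0]],[[-0.35,0,-0.5],[0,0,0]],[[-0.6,0,-0.9],[0,0,0]],[[-0.8,0,-1],[0,0,0]]]'| grep -E "posi|ft_f"
python3 -m crank '[[[-0.05,0,-0.4],[0,0,0]],[[-0.1,0,-0.8],[0,0,0]],[[-0.1,0,-1],[0,0,0]],[[-0.1,0,-1],[0,0,0]],[[-0.1,0,-1],[0,0,0]]]'| grep -E "posi|ft_f"
python3 meas.py w8; python3 -c "
from h import *
for n in ('top','scene'): cv2.imwrite(f'pics/{n}8.png',camera(n)[:,:,::-1])"
```

```text
position: [0.5689, 0.1154, 0.0101]
ft_force: [-16.7, -4.8, 9.0]
position: [0.4981, 0.0962, 0.1173]
ft_force: [1.0, 0.3, 0.5]
position: [0.4858, 0.0935, 0.2121]
ft_force: [0.3, 0.1, -0.5]
t 22.7 board mm [-64.6   3.4] z 210.7 yaw rel 0.05 rp [-3.1416e+00 -5.0000e-04] F [-0.8 -0.2  0.5]
[ 197    0  172   81 9131] [64.6  1.8] [ 64.5 149.6] rel yaw 0.06
```

View pics/w8.png

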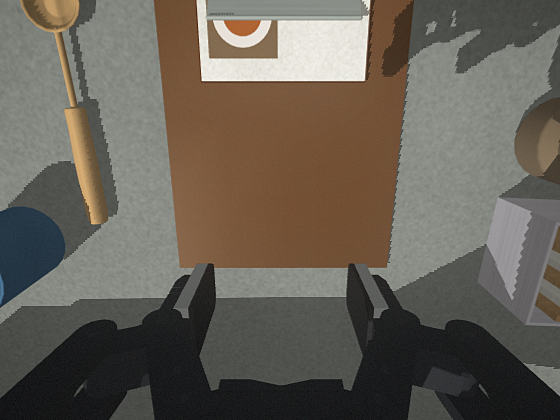

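View pics/scene8.png

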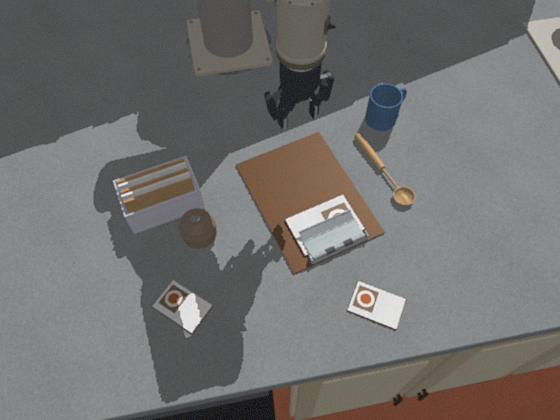

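The card is under the clip and square, with its rear edge at row ~81. The bystanders haven't moved. One last check of the centring, measured against the board's edges and the clip in this picture.

```bash
python3 - <<'E'
from h import *
im=cv2.imread("pics/w8.png")[:,:,::-1].astype(int); 
m=camera_model("wrist"); Y=lambda c,r,z:tob(back(m,[(c,r)],z)[0]).round(1)
for r in (40,60,70):
    br=np.flatnonzero(im[r,:,0]-im[r,:,2]>35); br=br[(br>140)&(br<430)]
    w=np.flatnonzero((im[r].min(1)>130)); w=w[(w>180)&(w<385)]
    b=[Y(br[0]-.5,r,.006)[1],Y(br[-1]+.5,r,.006)[1]]; c=[Y(w[0]-.5,r,.012)[1],Y(w[-1]+.5,r,.012)[1]]
    print(r,b,c,"offset",np.mean(c)-np.mean(b))
for r in (100,150,200,250):
    br=np.flatnonzero(im[r,:,0]-im[r,:,2]>35); br=br[(br>140)&(br<430)]; print(r,[Y(br[0]-.5,r,.006)[1],Y(br[-1]+.5,r,.006)[1]])
print("lip ends",Y(206,19,.02),Y(364,16,.02))
E
```

```text
40 [np.float64(114.5), np.float64(-110.3)] [np.float64(76.5), np.float64(-72.2)] offset 0.04999999999999716
60 [np.float64(114.5), np.float64(-110.3)] [np.float64(76.7), np.float64(-71.7)] offset 0.3999999999999986
70 [np.float64(114.4), np.float64(-111.3)] [np.float64(76.4), np.float64(-72.3)] offset 0.5
100 [np.float64(114.4), np.float64(-111.4)]
150 [np.float64(114.3), np.float64(-111.7)]
200 [np.float64(115.2), np.float64(-112.0)]
250 [np.float64(115.2), np.float64(-112.2)]
lip ends [77.2 67.2] [ 79.6 -66. ]
```

```bash
python3 -c "
from bench import bot
print(bot.finish_job())"
```

```text
the job is handed in; nothing more can be done
None
```

The recipe card is under the clip and fully home against the stop, square to the board within about 0.1° and centred within about 0.5 mm; the gripper stayed off the clip, the other things look unmoved in the final pictures, and the job was handed in at about 23 s.

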